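Fetch the thumb plane from between two blocks

TASK

The little brass thumb plane is hemmed in between the cork block and the bored block in the tool tray. First lift both blocks out onto the bare plywood board and let go of them; then move the plane to the black rubber pad, standing upright in the middle of it and lengthwise along it; finally put each block back in the tray exactly where it was at the start (remember which end was whose), lying flat and lined up with the tray. Do not disturb the pencil or the loose maple strip.

Things in the scene. Friction and masses are not known exactly. Their poses are not given: they have to be found in the camera images.
- cork_block: Cork sanding block, plain reddish-tan cuboid 44 (x) x 70 (y) x 28 (z) mm with rounded edges, about 30 g. Origin at the centre of its underside, z up. It starts in one end of the tool tray, its length (y) along the tray's length; which end varies. Similar blocks at the back of the table are not meant.
- bored_block: Small wooden block with a dark bored hole in its top, 42 (x) x 56 (y) x 29 (z) mm, about 42 g. Origin at the centre of its underside, z up. It starts in the other end of the tool tray, its length (y) along the tray's length.
- thumb_plane: Little brass-coloured thumb plane with oval sole, 25 mm wide (x) at the middle, 60 mm long (y), body (the part to grip) 16 mm high, 34 mm high with its screw and wedge in the middle of the top; about 120 g. Origin at the centre of its sole, z up. Grip it across x. It starts upright on the raised rest in the middle of the tray, its length across the tray. (A similar plane among the shavings at the back left is not meant.)
- tool_tray: Wooden tool tray, fixed, 104 (x) x 230 (y) mm; origin at its centre at table height, z up. Floor 6 mm above the table; side rails at x = +-49, tops at 10 mm; ends open. Across the middle a rest 72 (x) x 20 (y) mm, top at 14 mm, with upright cheeks at x = +-38 (6 thick, 28 wide, top at 34 mm). The plane stands on the rest, the blocks on the floor with centres about 54 mm either side of it along y.
- park_board: Bare plywood board, fixed flat on the table, 120 (x) x 220 (y) x 8 (z) mm. Origin at the centre of its underside, z up; its top is 8 mm above the table. Empty at the start: the side area for the two blocks, with room for both.
- rubber_pad: Black rubber pad, fixed flat on the table, 85 (x, its length) x 55 (y) x 6 (z) mm. Origin at the centre of its underside, z up; its top is 6 mm above the table.
- pencil: Red mechanical pencil, 10 x 136 x 11 mm, loose on the table; its length is y. Origin at the middle of its underside. To be left alone.
- maple_strip: Thin strip of maple, 20 x 86 x 8 mm, loose on the table; its length is y. Origin at the centre of its underside. To be left alone.
Things that resemble listed ones, but are neither listed nor needed, are in the scene too. Of the things like the thumb_plane, leave any that is red; of the rest the smaller one is meant.

How it is judged:
By the outcome, as a careful person would: the job done as asked, in the order asked, and still so for the second after the job is handed in, with the robot touching nothing.
It also fails if it takes over 115 s, if anything falls off the work surface, if the arm or the gripper's body presses on something with over 40 N, if the wrist force passes 120 N, or if a joint passes its speed limit or range.

ROBOT

A 6-joint arm with a two-finger parallel gripper is mounted at the origin on a cart in front of the work surface, level with it; the furniture and walls round the work are solid. World frame = base frame: x ahead of the robot, y to its left, z up, the work surface at z = 0. Lengths are in m, angles in degrees, forces in N, time in s.
With the tool pointing down it reaches from about 0.275 to 0.875 m from the base axis. Payload 12.5 kg.
Tool frame: the origin (TCP) lies midway between the tips of the shut fingers; the grasp point (between the pads) lies 19 mm behind it; y points along the fingers, x is the direction in which the jaws open and shut, and the axes are right-handed (so a half turn about y gives the same grasp; the last joint's range is limited). The gripper opens to 85 mm and grips with 20 to 120 N. Pads are 22 mm wide; open, the fingers measure 114 mm over their backs; the gripper's body (76 mm by 85 mm) begins 54 mm behind the grasp point. The pads swing forward as they close: fully open they stand 13 mm farther back than shut.
Start: joints at [-81.108, 20.094, 94.641, -0, 65.266, -4.847], TCP at [0.131, -0.534, 0.194] pointing down, gripper open.
Joint ranges: [-157.81, 157.81], [-45, 120.19], [0.68, 151.7], [-89.99, 269.99], [4.06, 180], [-164.3, 164.3]. Speed limits (degrees/s): [127.2, 127.2, 159.86, 180, 180, 180].

INTERFACE

Orientations are given as a 3x3 rotation matrix whose columns are the frame's x, y, z axes.
In Python, from station import ctrl gives the robot as it stands. Calls block until the motion is done:
- ctrl.movep(position, orientation): joint-space move of the TCP to a pose.
- ctrl.move_linear(position, orientation=None, vel=0.15, f_stop=None): straight line of the TCP; orientation=None keeps the orientation; vel is the mean speed in m/s. With f_stop (N) it stops when the force on the tool has changed by that much, and returns True; else False.
- ctrl.movej(angles): joint-space move.
- ctrl.gripper_open() and ctrl.clamp(): open the fingers fully, or close them until they stop; the grip force is fixed at half the most.
- ctrl.wait(seconds).
- ctrl.solve_ik(position, orientation): joint angles nearest the present ones, or None.
- ctrl.get_state(): the state.
- ctrl.read_camera(name): name is "scene" or "top" or "wrist"; returns the picture (400x640x3 uint8, red, green, blue); there is no depth.
- ctrl.camera_model(name): a dict with "mtx" (3x3 intrinsics, pixels), "rvec" (rotation vector, rad) and "tvec" (3), from world to camera coordinates, as OpenCV has them. Camera axes: x right, y down, z forward; pixel columns grow to the right and rows downward; lengths in m; the calibration is good to about 2 mm. A picture is of the moment at which its call begins: read the wrist's pose just before it. camera_model takes no time and is no camera call; for the wrist camera it gives the pose at the moment of the call.
A pose or a line that the arm cannot do raises ctrl.IKError and nothing moves.
- ctrl.job_done(): hands the job in, once; it reports no verdict.
Trained networks look in the newest picture that a camera, given by its name, has taken for a name from the list of things; names that differ only in an ending like _2 or _b are one class to them, and where a whole thing is asked for, a point or a joint stands for the part that bears it (a point fixed in the world has none). Each returns a list of dicts, best first, with "score" (0 to 1); they miss things now and then, are a little off and sometimes report something else, mostly with a low value. They report only what shows in the picture. A call takes as long as a camera call. They do not tell look-alikes from the thing itself.
- ctrl.search_frame(camera, label): "box" ([centre column, centre row, width, height] in pixels, round what is visible of it).
- ctrl.cut_out(camera, label): "mask" (400x640 bool, what is visible of it) and "box" ([centre column, centre row, width, height] in pixels, round what is visible of it).
The state is a dict: "time": time; "joint_positions": joint angles; "qd": joint speeds; "effort": joint torques, N m; "ee_pos": TCP position; "eef_rot": TCP orientation; "contact_force": force on the tool from outside, world axes, zero at the start; "torque": the same for the moment, N m; "gripper_width": opening from 0.0 (shut) to 1.0 (fully open).
Only numpy, scipy, OpenCV 4.12 (cv2) and the standard library are available. Lean on these libraries where they do the work, as an engineer would, in place of code of your own. Each camera call takes 0.05 s, during which the arm holds its last target.

## Working session

There is one attempt and no reset: what is moved stays moved. The work goes in short steps, each a Python script; the robot and the scene stay as the last script left them, time stands still between calls to the robot, and variables do not carry over. Pictures are saved under pics/ and viewed, and the job is handed in when it is done.

```bash
ls; mkdir -p pics
python3 - <<'E'
from station import ctrl
import cv2
s=ctrl.get_state(); print(s['time'],s['ee_pos'],s['gripper_width'])
for n in ("scene","top","wrist"):
    im=ctrl.read_camera(n); cv2.imwrite(f"pics/a_{n}.png",cv2.cvtColor(im,cv2.COLOR_RGB2BGR))
    m=ctrl.camera_model(n); print(n,m)
    for l in ("cork_block","bored_block","thumb_plane","tool_tray","park_board","rubber_pad","pencil","maple_strip"):
        if n=="wrist": continue
        print(l,[(round(d['score'],2),[round(float(x)) for x in d['box']]) for d in ctrl.search_frame(n,l)][:4])
print(ctrl.get_state()['time'])
E
```

```text
pics
0.0 [ 0.13061139 -0.53386432  0.1930484 ] 0.9999423548311435
scene {'mtx': array([[436.27519486,   0.        , 319.40732012],
       [  0.        , 436.27519486, 204.85617434],
       [  0.        ,   0.        ,   1.        ]]), 'rvec': array([ 0.7232867 , -2.50562638,  1.25003807]), 'tvec': array([0.46019704, 0.16473352, 1.13935075])}
cork_block [(0.78, [254, 278, 36, 31])]
bored_block [(0.58, [279, 251, 20, 21])]
thumb_plane [(0.66, [320, 281, 18, 26]), (0.47, [266, 264, 20, 16]), (0.43, [252, 233, 14, 18])]
tool_tray [(0.92, [267, 273, 86, 72])]
park_board [(0.81, [293, 195, 72, 40])]
rubber_pad [(0.78, [364, 169, 23, 10])]
pencil []
maple_strip [(0.56, [362, 200, 25, 8])]
top {'mtx': array([[360.8493874 ,   0.        , 319.15035298],
       [  0.        , 360.8493874 , 195.72073763],
       [  0.        ,   0.        ,   1.        ]]), 'rvec': array([ 2.1323155 , -2.18097563,  0.06710466]), 'tvec': array([0.06692406, 0.49658731, 0.86480781])}
cork_block [(0.58, [191, 198, 34, 19])]
bored_block [(0.86, [234, 197, 26, 14])]
thumb_plane [(0.91, [230, 252, 29, 25]), (0.46, [249, 152, 23, 21])]
tool_tray [(0.85, [214, 198, 94, 49])]
park_board [(0.64, [334, 144, 94, 65])]
rubber_pad [(0.72, [442, 187, 34, 38])]
pencil [(0.74, [292, 226, 9, 53])]
maple_strip [(0.57, [370, 220, 11, 30])]
wrist {'mtx': array([[299.74155326,   0.        , 319.59551693],
       [  0.        , 299.74155326, 198.30919558],
       [  0.        ,   0.        ,   1.        ]]), 'rvec': array([-2.29441064,  1.79929969,  0.24780177]), 'tvec': array([-0.55091337, -0.03697161,  0.3782539 ])}
0.95
```

Run:
```python
import cv2
im=cv2.imread("pics/a_top.png"); cv2.imwrite("pics/a_top2.png",cv2.resize(im[100:290,130:480],None,fx=2.28,fy=2.28,interpolation=cv2.INTER_CUBIC))
im=cv2.imread("pics/a_scene.png"); cv2.imwrite("pics/a_scene2.png",cv2.resize(im[140:340,200:440],None,fx=3,fy=3,interpolation=cv2.INTER_CUBIC))
```

```text
(no output)
```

View pics/a_top.png

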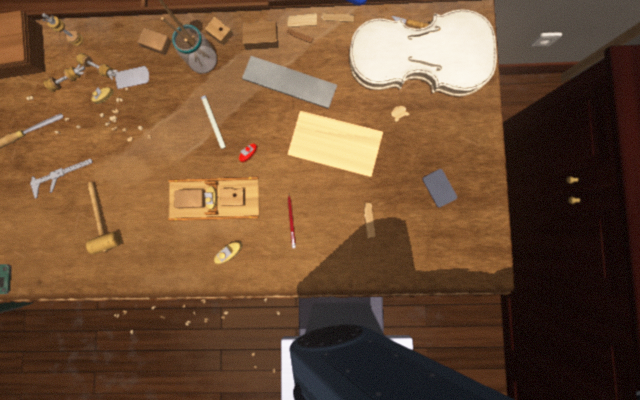

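View pics/a_scene.png

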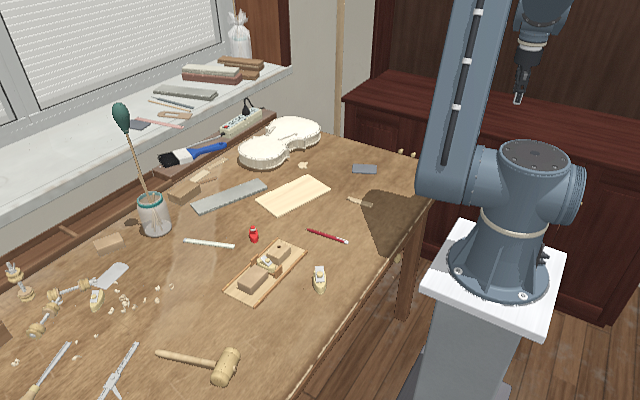

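```bash
ls pics
```

```text
a_scene.png
a_scene2.png
a_top.png
a_top2.png
a_wrist.png
```

View pics/a_top2.png

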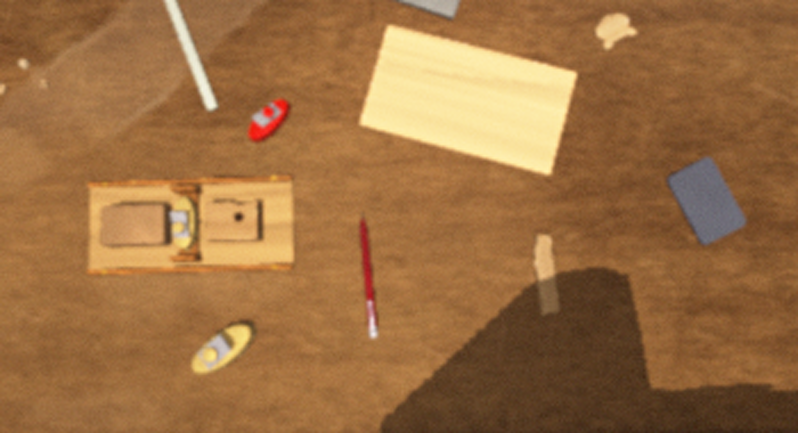

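View pics/a_scene2.png

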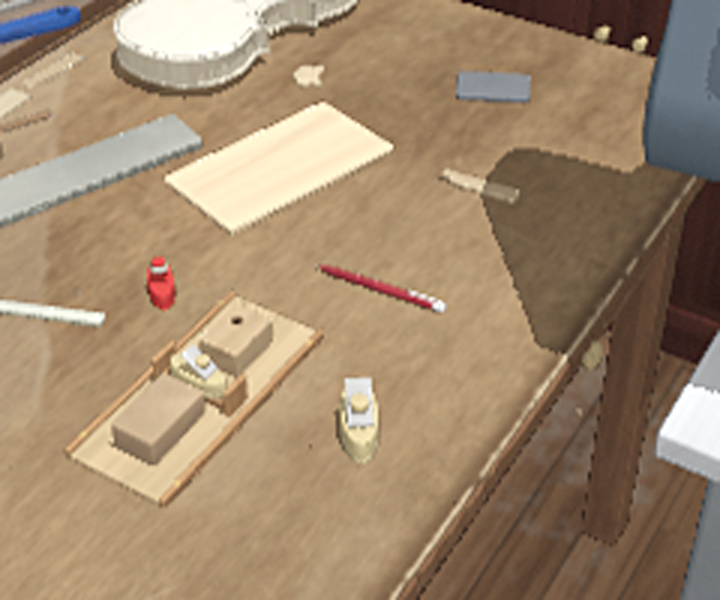

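```bash
cat > h.py <<'E'
from station import ctrl
import numpy as np, cv2
def save(im,name): cv2.imwrite(f"pics/{name}.png",cv2.cvtColor(im,cv2.COLOR_RGB2BGR))
def Rt(m):
    R=cv2.Rodrigues(np.asarray(m['rvec'],float))[0]; return R,np.asarray(m['tvec'],float).reshape(3)
def unproj(m,px,z):
    px=np.atleast_2d(px).astype(float); R,t=Rt(m); K=m['mtx']
    d=np.c_[px,np.ones(len(px))]@np.linalg.inv(K).T@R   # R^T d
    c=-R.T@t
    s=(z-c[2])/d[:,2]
    return c+d*s[:,None]
def proj(m,P): return cv2.projectPoints(np.atleast_2d(np.asarray(P,float)),m['rvec'],m['tvec'],m['mtx'],None)[0].reshape(-1,2)
def rect(m,mask,z):
    """min-area rectangle of mask contour mapped on plane z: centre, long-axis angle deg, sizes"""
    c=max(cv2.findContours(mask.astype(np.uint8),cv2.RETR_EXTERNAL,cv2.CHAIN_APPROX_NONE)[0],key=cv2.contourArea).reshape(-1,2)
    w=unproj(m,c,z)[:,:2]
    (cx,cy),(a,b),th=cv2.minAreaRect((w*1000).astype(np.float32))
    if a<b: a,b,th=b,a,th+90
    return np.array([cx,cy])/1000,(th+90)%180-90,a,b
def down(th):
    """tool down, jaw axis x at angle th (deg, world). y=along fingers?"""
E
python3 - <<'E'
from h import *
m=ctrl.camera_model("top"); ctrl.read_camera("top")
R,t=Rt(m); print("cam",-R.T@t)
for l,z in (("tool_tray",.008),("park_board",.008),("rubber_pad",.006),("cork_block",.034),("bored_block",.035),("thumb_plane",.03),("pencil",.008),("maple_strip",.008)):
    for d in ctrl.cut_out("top",l)[:3]:
        c,th,a,b=rect(m,d['mask'],z); print(l,round(d['score'],2),c.round(4),round(th,1),round(a,1),round(b,1), np.hypot(*c).round(3))
print(ctrl.get_state()['eef_rot'].round(3),ctrl.get_state()['time'])
E
```

```text
cam [0.41308023 0.0273065  0.90971942]
tool_tray 0.6 [0.4993 0.3232] -89.6 230.8 105.6 0.595
rubber_pad 0.93 [ 0.5126 -0.2438] 26.9 84.7 54.8 0.568
cork_block 0.91 [0.498  0.3745] 88.6 76.3 42.1 0.623
bored_block 0.72 [0.5002 0.2671] 88.7 60.3 42.0 0.567
bored_block 0.18 [0.4972 0.3155] -89.6 221.5 101.0 0.589
thumb_plane 0.75 [0.3662 0.2784] -64.7 75.7 32.8 0.46
thumb_plane 0.54 [0.6114 0.2321] -45.7 58.2 30.8 0.654
thumb_plane 0.52 [0.4984 0.3233] 0.5 54.8 30.0 0.594
pencil 0.72 [0.4369 0.1271] 5.9 123.0 10.0 0.455
maple_strip 0.49 [ 0.436  -0.0671] 5.1 80.9 19.9 0.441
[[ 0.238  0.     0.971]
 [-0.971  0.     0.238]
 [-0.    -1.     0.   ]] 1.4
```

```bash
cat >> h.py <<'E'
    a=np.radians(th); c,s=np.cos(a),np.sin(a)
    return np.array([[c,0,-s],[s,0,c],[0,-1.,0]])
E
python3 - <<'E'
from h import *
s=ctrl.get_state(); m=ctrl.camera_model("wrist"); R,t=Rt(m); print("cam",-R.T@t,"fwd",R[2], "in tool", s['eef_rot'].T@(-R.T@t-s['ee_pos']), s['eef_rot'].T@R[2])
for th in (0,180,-90,90,88):
    print(th, ctrl.solve_ik([.5,.323,.25],down(th)))
ctrl.read_camera("top")
m=ctrl.camera_model("top")
for d in ctrl.cut_out("top","park_board")[:3]:
        c,th,a,b=rect(m,d['mask'],.008); print("park",round(d['score'],2),c.round(4),round(th,1),round(a,1),round(b,1), np.hypot(*c).round(3))
E
```

```text
cam [ 0.19611473 -0.51908847  0.37420959] fwd [-0.26261955 -0.06456529 -0.96273688] in tool [ 0.00081396 -0.180626    0.06717828] [ 3.38430355e-04  9.62734816e-01 -2.70446963e-01]
0 [ 2.83820792e+01  2.20592653e+01  8.36515117e+01 -2.54444375e-14
  7.42892230e+01  2.83820792e+01]
180 [ 2.83820792e+01  2.20592653e+01  8.36515117e+01 -2.54444375e-14
  7.42892230e+01 -1.51617921e+02]
-90 [ 2.83820792e+01  2.20592653e+01  8.36515117e+01 -2.54444375e-14
  7.42892230e+01  1.18382079e+02]
90 [ 2.83820792e+01  2.20592653e+01  8.36515117e+01 -2.54444375e-14
  7.42892230e+01 -6.16179208e+01]
88 [ 2.83820792e+01  2.20592653e+01  8.36515117e+01 -2.54444375e-14
  7.42892230e+01 -5.96179208e+01]
park 0.76 [0.6336 0.013 ] 73.2 219.5 121.4 0.634
```

Run:
```python
from h import *
ctrl.movep([.499,.345,.21],down(0))
m=ctrl.camera_model("wrist"); im=ctrl.read_camera("wrist"); save(im,"b_wrist"); np.savez("b.npz",im=im,**m)
for l,z in (("tool_tray",.008),("cork_block",.034),("bored_block",.035),("thumb_plane",.03)):
    for d in ctrl.cut_out("wrist",l)[:3]:
        np.save(f"b_{l}.npy",d['mask'])if d['score']>.5 else 0
        c,th,a,b=rect(m,d['mask'],z); print(l,round(d['score'],2),c.round(4),round(th,1),round(a,1),round(b,1))
print(ctrl.get_state()['time'],ctrl.get_state()['ee_pos'])
```

```text
tool_tray 0.8 [0.498  0.3264] -89.6 231.4 104.8
cork_block 0.85 [0.4976 0.3811] -90.0 68.2 43.8
bored_block 0.92 [0.4988 0.276 ] -88.3 65.4 42.6
thumb_plane 0.68 [0.4988 0.3281] 0.0 54.4 26.6
thumb_plane 0.65 [0.3671 0.2925] -71.4 72.4 45.1
thumb_plane 0.57 [0.6037 0.2505] -44.8 51.7 24.2
5.075 [0.4991267  0.34479412 0.2099798 ]
```

View pics/b_wrist.png

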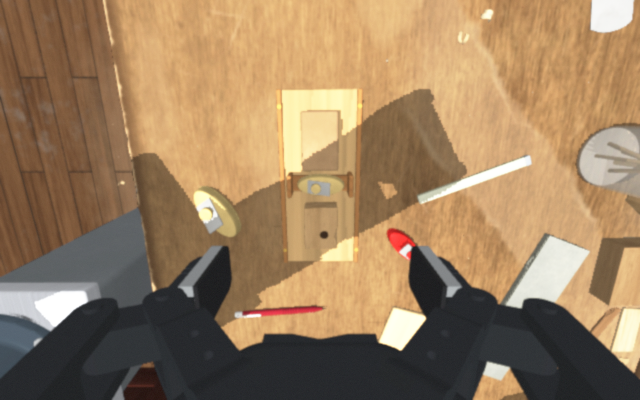

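Run:
```python
from h import *
ctrl.move_linear([.499,.379,.09],down(.4),vel=.2)
m=ctrl.camera_model("wrist"); im=ctrl.read_camera("wrist"); save(im,"c_wrist")
for l,z in (("cork_block",.034),("bored_block",.035)):
    for d in ctrl.cut_out("wrist",l)[:3]:
        c,th,a,b=rect(m,d['mask'],z); print(l,round(d['score'],2),c.round(4),round(th,1),round(a,1),round(b,1))
print(ctrl.get_state()['time'],ctrl.get_state()['ee_pos'])
print(proj(m,[[.499,.379,.09],[.499,.379,.034],[.477,.414,.034],[.477,.344,.034],[.521,.414,.034],[.521,.344,.034]]))
```

```text
cork_block 0.72 [0.498  0.3829] -89.2 71.5 43.5
bored_block 0.88 [0.4998 0.2801] -89.6 69.2 42.1
6.0 [0.49972968 0.37914726 0.0915037 ]
[[320.26089233 222.9735256 ]
 [320.03522662 199.27541306]
 [292.65301365 156.60434342]
 [293.99146876 238.43322765]
 [348.13086104 157.03252132]
 [345.38812537 238.78410106]]
```

View pics/c_wrist.png

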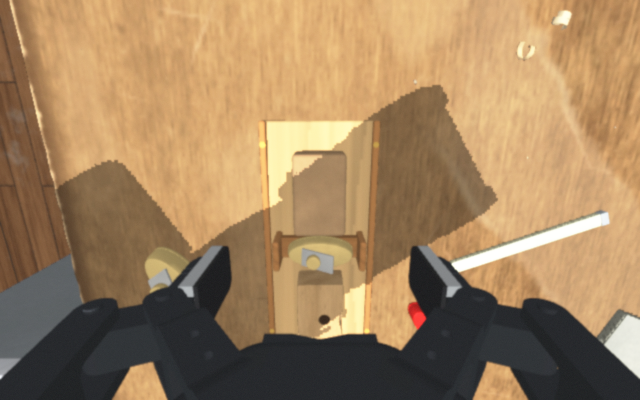

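Run:
```python
import cv2
im=cv2.imread("pics/c_wrist.png")
cv2.imwrite("pics/c2.png",cv2.resize(im[110:310,180:460],None,fx=2.85,fy=2.85,interpolation=cv2.INTER_CUBIC))
g=im.astype(float)
for r in (170,185,200,215): print(r,g[r,286:354].mean(1).astype(int).tolist())
for r in (270,280): print(r,g[r,205:236].mean(1).astype(int).tolist(),g[r,405:436].mean(1).astype(int).tolist())
```

```text
170 [227, 226, 227, 227, 219, 185, 174, 193, 204, 209, 209, 210, 210, 209, 208, 200, 171, 148, 137, 132, 131, 128, 131, 130, 128, 129, 128, 131, 129, 129, 130, 130, 130, 130, 129, 130, 131, 131, 132, 131, 131, 132, 132, 133, 132, 134, 133, 131, 132, 131, 133, 132, 133, 133, 133, 134, 133, 132, 128, 123, 137, 154, 157, 157, 154, 151, 147, 145]
185 [153, 155, 154, 154, 152, 146, 127, 121, 125, 131, 131, 134, 133, 133, 134, 133, 134, 133, 132, 133, 133, 131, 132, 133, 133, 135, 136, 135, 134, 136, 135, 137, 135, 135, 136, 138, 136, 135, 134, 134, 133, 133, 134, 131, 132, 132, 134, 133, 135, 133, 133, 132, 133, 134, 133, 133, 132, 130, 126, 127, 149, 156, 157, 154, 151, 148, 144, 144]
200 [154, 155, 156, 154, 153, 151, 143, 129, 128, 135, 138, 139, 140, 140, 139, 139, 137, 139, 138, 136, 137, 139, 141, 140, 142, 139, 142, 140, 141, 140, 140, 138, 138, 137, 137, 138, 138, 138, 138, 140, 138, 140, 137, 137, 137, 136, 136, 134, 135, 133, 133, 132, 132, 134, 133, 132, 131, 129, 124, 128, 149, 156, 156, 152, 149, 146, 143, 141]
215 [155, 156, 157, 156, 154, 152, 146, 134, 130, 137, 142, 144, 144, 144, 145, 146, 145, 145, 144, 143, 143, 141, 140, 139, 138, 138, 140, 137, 136, 136, 135, 134, 135, 133, 132, 131, 133, 132, 133, 132, 133, 134, 133, 133, 133, 134, 134, 136, 136, 136, 137, 136, 136, 137, 139, 138, 137, 132, 127, 134, 147, 155, 152, 150, 147, 143, 141, 140]
270 [60, 41, 34, 35, 33, 30, 31, 30, 30, 31, 29, 32, 30, 31, 33, 32, 30, 34, 33, 32, 32, 33, 31, 33, 33, 50, 86, 104, 111, 112, 111] [172, 173, 170, 146, 86, 39, 31, 32, 31, 31, 32, 33, 33, 30, 32, 35, 32, 32, 31, 33, 34, 32, 31, 31, 31, 32, 34, 34, 38, 58, 87]
280 [33, 31, 30, 28, 30, 30, 31, 32, 32, 31, 32, 29, 32, 31, 31, 33, 31, 32, 31, 30, 32, 30, 33, 32, 32, 43, 72, 98, 107, 109, 107] [170, 173, 164, 120, 66, 37, 34, 30, 31, 31, 33, 34, 32, 31, 31, 32, 33, 34, 31, 32, 33, 31, 32, 32, 30, 29, 32, 32, 32, 32, 29]
```

View pics/c2.png

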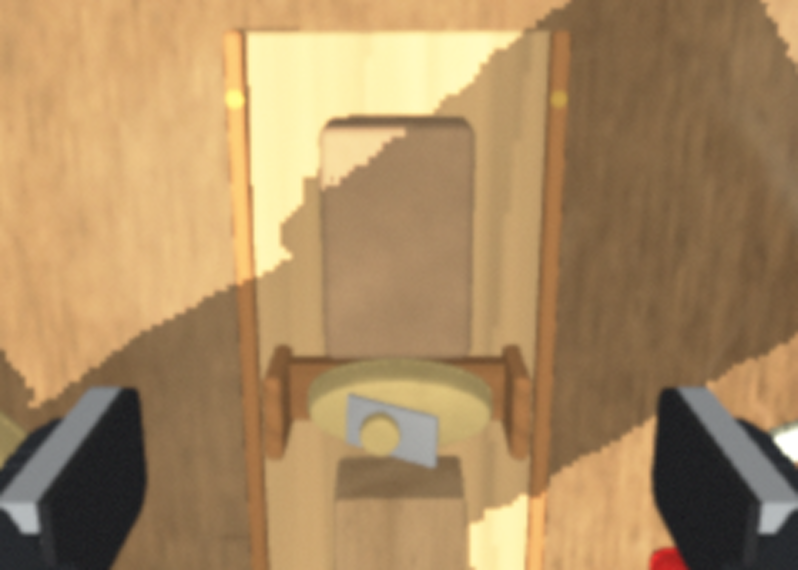

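```bash
cat >> h.py <<'E'
TH=.4; PB=np.array([.6336,.013]); PU=np.array([np.cos(np.radians(73.2)),np.sin(np.radians(73.2))]); PTH=-16.8
CORK=np.array([.499,.380,.012]); BORED=np.array([.499,.272,.012])
PC=np.r_[PB+.055*PU,.0145]; PBO=np.r_[PB-.055*PU,.0145]
def at(p,z): return [p[0],p[1],z]
def st(tag=""):
    s=ctrl.get_state(); print(tag,"t",round(s['time'],2),np.round(s['ee_pos'],4),"w",round(s['gripper_width'],3),"F",np.round(s['contact_force'],1))
def shot(name):
    m=ctrl.camera_model("wrist"); im=ctrl.read_camera("wrist"); save(im,name); return m,im
E
python3 - <<'E'
from h import *
print(PC,PBO)
r=ctrl.move_linear(CORK,down(TH),vel=.1,f_stop=15); st(f"down {r}")
if not r:
    ctrl.clamp(); st("clamped")
    ctrl.move_linear(at(CORK,.05),vel=.1); st("up"); shot("d_wrist")
E
```

```text
[0.64949675 0.06565257 0.0145    ] [ 0.61770325 -0.03965257  0.0145    ]
down False t 6.93 [0.4994 0.3802 0.0126] w 1.0 F [0.  0.6 0.4]
clamped t 7.7 [0.499 0.38  0.012] w -0.0 F [ 1.3 -0.2 -0.1]
up t 8.23 [0.499  0.38   0.0501] w -0.001 F [-0.4  0.9 -0.9]
```

View pics/d_wrist.png

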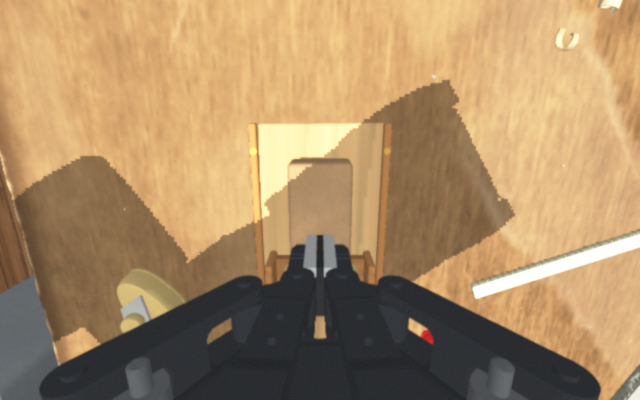

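Run:
```python
from h import *
im=ctrl.read_camera("scene"); m=ctrl.camera_model("scene"); save(cv2.resize(im[180:320,180:390],None,fx=3.8,fy=3.8,interpolation=cv2.INTER_CUBIC),"e_scene")
print(proj(m,ctrl.get_state()['ee_pos'])-[180,180])
w=cv2.imread("pics/d_wrist.png"); cv2.imwrite("pics/d2.png",cv2.resize(w[110:340,180:460],None,fx=2.6,fy=2.6,interpolation=cv2.INTER_CUBIC))
m=ctrl.camera_model("wrist"); print(proj(m,[ctrl.get_state()['ee_pos'],[.499,.38,.034],[.499,.415,.034],[.499,.4382,.006]]))
st()
```

```text
[[72.20659986 89.9642821 ]]
[[321.18903116 223.2846157 ]
 [321.64149672 215.14951827]
 [322.16034433 164.78820712]
 [322.20794268 126.83016097]]
 t 8.33 [0.4986 0.3798 0.0493] w 0.0 F [ 0.5 -0.5  0.3]
```

View pics/e_scene.png

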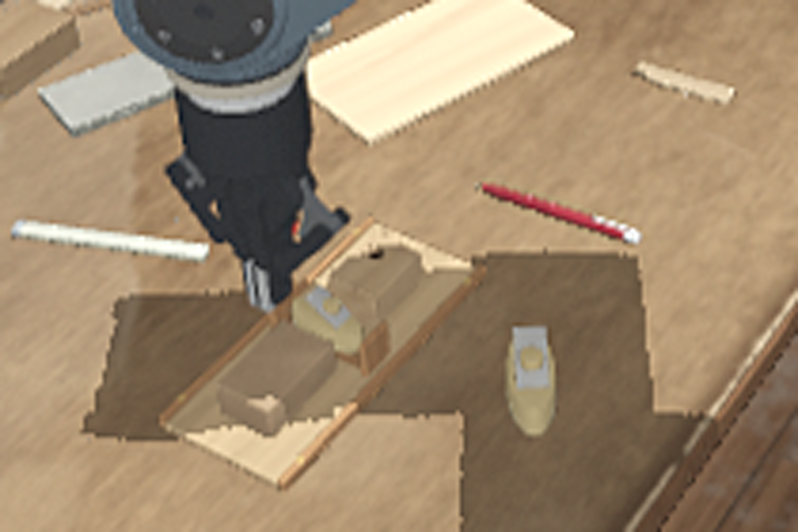

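View pics/d2.png

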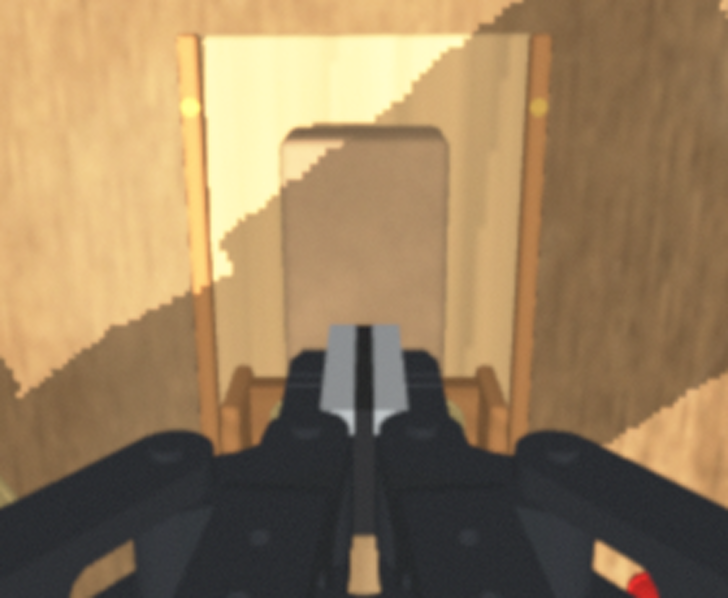

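Run:
```python
from h import *
ctrl.move_linear(at(CORK,.07),vel=.15)
ctrl.move_linear([.499,.485,.05],vel=.15)
r=ctrl.move_linear([.499,.485,-.01],vel=.05,f_stop=5); st(f"touch {r}")
if not r:
    r=ctrl.move_linear([.499,.485,-.06],vel=.03,f_stop=5); st(f"touch {r}")
m,im=shot("f_wrist")
im=ctrl.read_camera("scene");m=ctrl.camera_model("scene"); save(cv2.resize(im[180:320,180:390],None,fx=3.8,fy=3.8,interpolation=cv2.INTER_CUBIC),"f_scene")
print((proj(m,[.499,.485,0])-[180,180])*3.8)
ctrl.move_linear([.499,.485,.07],vel=.15);st()
```

```text
touch False t 10.83 [ 0.4992  0.4852 -0.0096] w -0.001 F [ 0.4 -0.1 -0.3]
touch True t 11.81 [ 0.499   0.4849 -0.0376] w -0.002 F [-2.1 -1.4  7.1]
[[172.85402862 502.10415989]]
 t 12.78 [0.4985 0.4846 0.0688] w -0.0 F [0.  0.9 0.4]
```

View pics/f_scene.png

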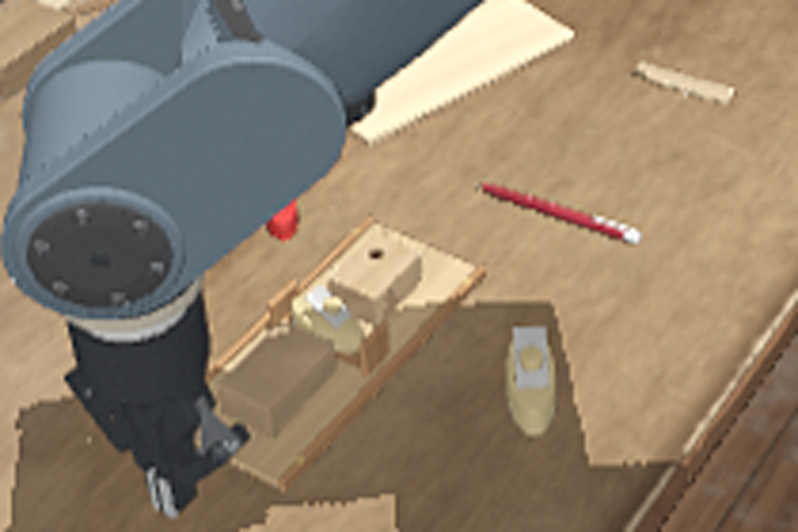

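```bash
sed -i 's/^CORK=.*/CORK=np.array([.499,.382,-.027]); BORED=np.array([.499,.274,-.027])/; s/\.0145\]/-.0245]/g' h.py
python3 - <<'E'
from h import *
ctrl.gripper_open()
ctrl.move_linear(at(CORK,.03),down(TH),vel=.2)
r=ctrl.move_linear(CORK,vel=.08,f_stop=10); st(f"down {r}")
if not r:
    ctrl.wait(.2); ctrl.clamp(); st("clamped"); shot("g_wrist")
E
```

```text
down False t 15.12 [ 0.4993  0.3822 -0.0266] w 0.999 F [0.5 0.4 0.2]
clamped t 15.79 [ 0.4993  0.3822 -0.0266] w 0.506 F [-0.2  0.6  4.1]
```

View pics/g_wrist.png

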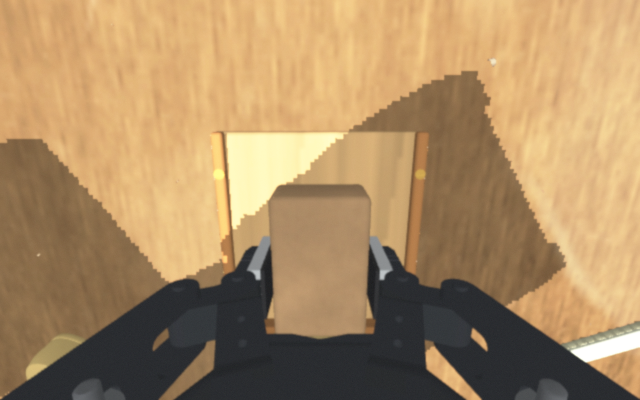

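Run:
```python
from h import *
ctrl.move_linear(at(CORK,.08),vel=.15); st("up")
ctrl.movep(at(PC,.06),down(PTH)); st("over")
r=ctrl.move_linear(at(PC,PC[2]+.004),vel=.15); 
r=ctrl.move_linear(PC,vel=.03,f_stop=8); st(f"placed {r}")
shot("h_wrist")
```

```text
up t 16.71 [0.4985 0.3816 0.079 ] w 0.505 F [ 0.5 -0.6 -0.6]
over t 18.02 [0.6492 0.0669 0.06  ] w 0.505 F [-0.8  0.9 -0.1]
placed False t 18.99 [ 0.6497  0.0656 -0.0241] w 0.506 F [ 0.8  0.1 -0.2]
```

View pics/h_wrist.png

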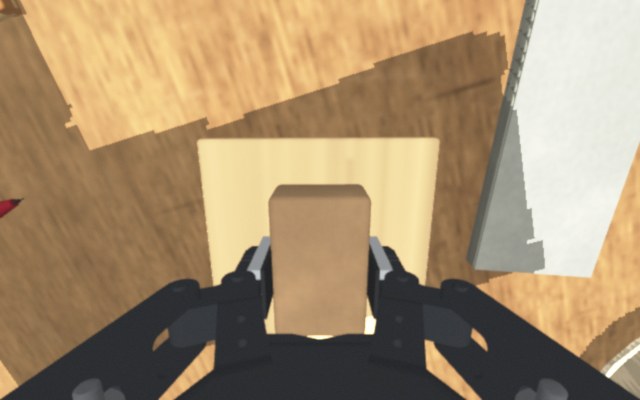

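Run:
```python
from h import *
ctrl.gripper_open(); st("open")
ctrl.move_linear(at(PC,.08),vel=.2)
ctrl.movep(at(BORED,.06),down(TH)); ctrl.wait(.15); st("over")
m,im=shot("i_wrist")
print(proj(m,[[x,.27+y,.035] for x in(.478,.52) for y in (-.028,.028)]))
g=im.astype(float).mean(2)
```

```text
open t 19.54 [ 0.6495  0.0656 -0.0245] w 1.001 F [0.5 0.6 0.2]
over t 21.38 [0.5    0.2731 0.06  ] w 1.001 F [-0.6  0.5  0.5]
[[291.37701584 250.46557413]
 [289.81408546 177.05479936]
 [347.43946811 250.76715744]
 [349.93015158 177.40443288]]
```

View pics/i_wrist.png

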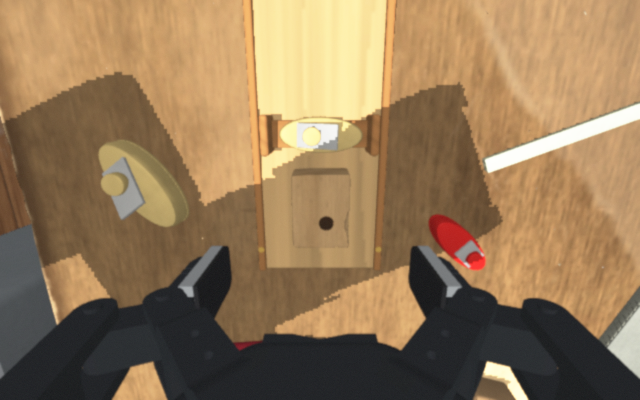

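```bash
sed -i 's/BORED=np.array(\[.499,.274/BORED=np.array([.5001,.274/' h.py
python3 - <<'E'
from h import *
ctrl.move_linear(at(BORED,-.012),down(TH),vel=.15)
r=ctrl.move_linear(BORED,vel=.06,f_stop=10); st(f"down {r}")
if not r:
    ctrl.wait(.2); ctrl.clamp(); st("clamped"); shot("j_wrist")
    ctrl.move_linear(at(BORED,.08),vel=.15); st("up")
    ctrl.movep(at(PBO,.06),down(PTH)); st("over")
    ctrl.move_linear(at(PBO,PBO[2]+.004),vel=.15)
    r=ctrl.move_linear(PBO,vel=.03,f_stop=8); st(f"placed {r}")
    shot("k_wrist")
E
```

```text
down False t 22.46 [ 0.4999  0.2739 -0.0272] w 1.0 F [ 0.5 -0.5  0.2]
clamped t 23.14 [ 0.5004  0.2741 -0.0267] w 0.481 F [-0.3  0.1  5.1]
up t 24.06 [0.4995 0.2737 0.0791] w 0.478 F [-0.4  0.1 -0.3]
over t 25.32 [ 0.6175 -0.0385  0.0599] w 0.477 F [-0.3  0.4  0.3]
placed False t 26.29 [ 0.6179 -0.0397 -0.0241] w 0.479 F [ 0.4 -0.  -0.6]
```

View pics/j_wrist.png

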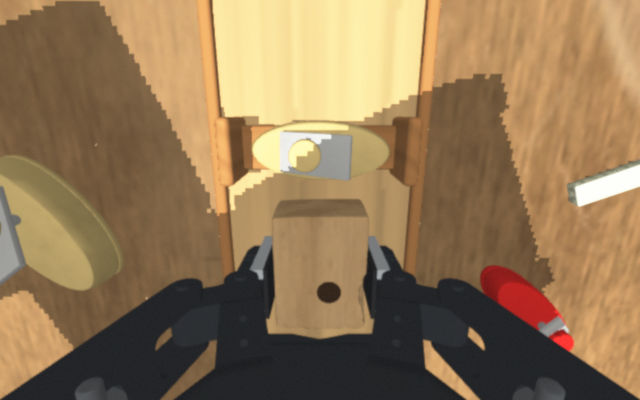

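View pics/k_wrist.png

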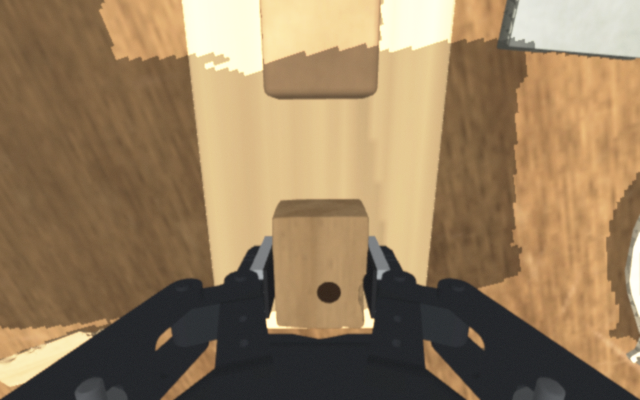

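```bash
cat >> h.py <<'E'
PL=np.array([.499,.326,-.021])
E
python3 - <<'E'
from h import *
ctrl.gripper_open(); st("open")
ctrl.move_linear(at(PBO,.08),vel=.2)
ctrl.movep(at(PL,.06),down(TH-90)); ctrl.wait(.15); st("over")
m,im=shot("l_wrist")
for d in ctrl.cut_out("wrist","thumb_plane")[:3]:
    c,th,a,b=rect(m,d['mask'],.03); print(round(d['score'],2),[round(float(v)) for v in d['box']],c.round(4),round(th,1),round(a,1),round(b,1))
print(proj(m,[[x,y,.03] for x,y in ((.469,.326),(.529,.326),(.499,.3135),(.499,.3385))]))
E
```

```text
open t 26.85 [ 0.6177 -0.0397 -0.0245] w 1.001 F [ 0.6  0.2 -0.3]
over t 29.34 [0.4993 0.3255 0.0599] w 0.998 F [-0.7 -0.7  0.3]
0.77 [446, 44, 76, 78] [0.6099 0.2456] -47.3 58.4 23.5
0.74 [368, 328, 56, 38] [0.3982 0.2808] 76.3 49.8 29.0
0.67 [316, 205, 32, 74] [0.501 0.327] 0.4 59.2 23.8
[[317.09030739 246.9256617 ]
 [317.52781188 169.30772182]
 [334.25142805 209.66052266]
 [300.34640945 209.42227593]]
```

View pics/l_wrist.png

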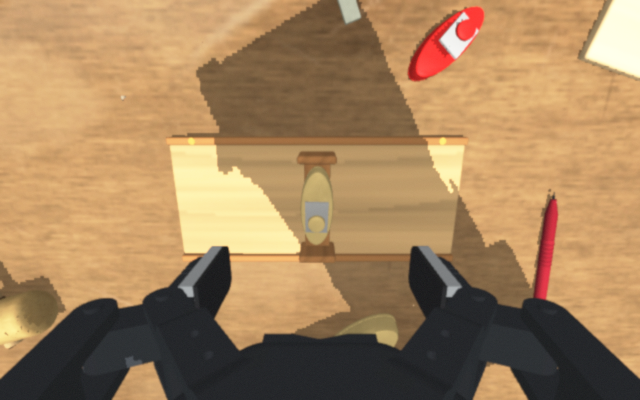

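```bash
sed -i 's/^PL=.*/PL=np.array([.4998,.3275,-.021])/' h.py
python3 - <<'E'
from h import *
ctrl.move_linear(at(PL,-.004),down(TH-90),vel=.12)
r=ctrl.move_linear(PL,vel=.05,f_stop=10); st(f"down {r}")
if not r:
    ctrl.wait(.2); ctrl.clamp(); st("clamped"); shot("m_wrist")
    ctrl.move_linear(at(PL,.06),vel=.12); ctrl.wait(.1); st("up"); shot("m2_wrist")
E
```

```text
down False t 30.62 [ 0.4997  0.3275 -0.0212] w 1.003 F [ 0.2 -0.9  0.5]
clamped t 31.42 [ 0.4999  0.3275 -0.0206] w 0.254 F [-1.6 -1.4  6. ]
up t 32.39 [0.4993 0.3272 0.059 ] w 0.256 F [ 0.5  0.6 -0.8]
```

View pics/m_wrist.png

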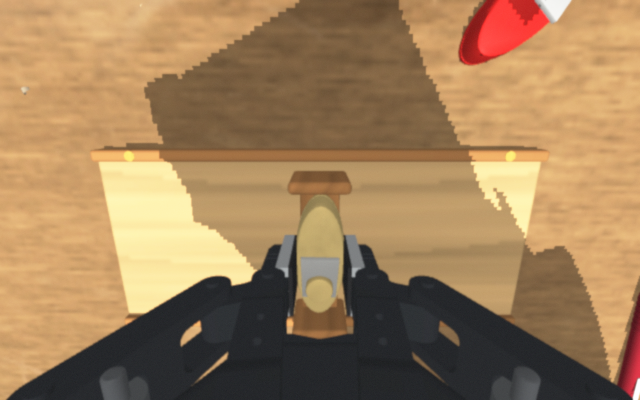

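View pics/m2_wrist.png

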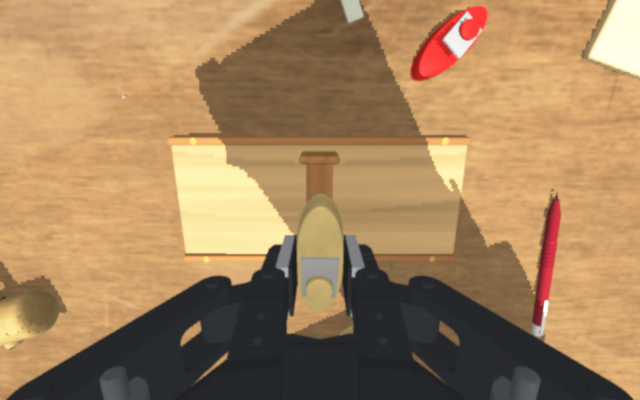

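```bash
cat > pad.py <<'E'
from h import *
P0=np.array([.5126,-.2425])
for i,th in enumerate((-63.1,26.9)):
    O=down(th); p=P0-.07*O[:2,2]
    ctrl.movep([p[0],p[1],.09],O); ctrl.wait(.2)
    s=ctrl.get_state(); m,im=shot(f"n{i}_wrist")
    ds=ctrl.cut_out("wrist","rubber_pad")
    print(th,np.round(s['ee_pos'],4))
    for d in ds[:2]:
        c,a,l,b=rect(m,d['mask'],.006); print(round(d['score'],2),c.round(4),round(a,1),round(l,1),round(b,1))
        e=(c-s['ee_pos'][:2]); print(" tool x,z", (O[:2,0]@e).round(4),(O[:2,2]@e).round(4), "mask-free lateral via axis")
st()
E
python3 pad.py
```

```text
-63.1 [ 0.4504 -0.2738  0.09  ]
0.66 [ 0.5119 -0.244 ] 26.0 84.8 55.2
 tool x,z 0.0013 0.0683 mask-free lateral via axis
26.9 [ 0.5442 -0.3049  0.0901]
0.65 [ 0.5119 -0.2441] 26.9 85.7 55.5
 tool x,z -0.0013 0.0689 mask-free lateral via axis
 t 36.57 [ 0.5442 -0.3049  0.0901] w 0.257 F [ 0.2 -0.3 -0.9]
```

```bash
python3 -c "
import cv2,numpy as np
cv2.imwrite('pics/n.png',np.hstack([cv2.resize(cv2.imread(f'pics/n{i}_wrist.png'),(400,250)) for i in(0,1)]))"
```

```text
(no output)
```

View pics/n0_wrist.png

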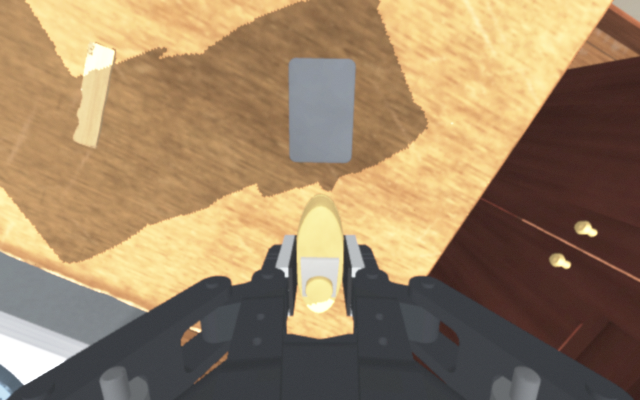

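View pics/n1_wrist.png

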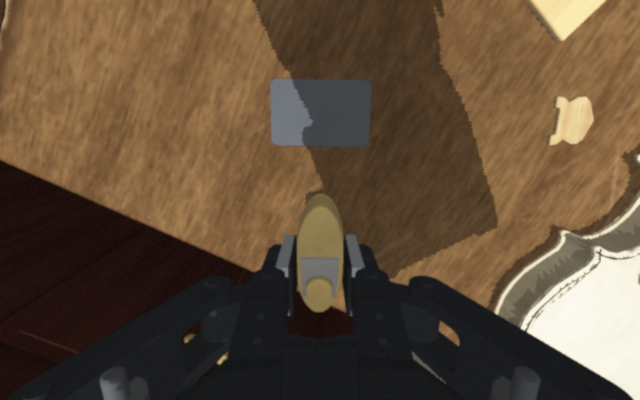

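```bash
python3 - <<'E'
import cv2,numpy as np
for n,r,c0 in (("n0",(80,110,140),270),("n1",(90,112,135),250)):
    g=cv2.imread(f"pics/{n}_wrist.png").astype(float)
    for k in r:
        row=g[k,:,0]-g[k,:,2] # blue-red : pad is bluish
        xs=np.where(row[240:400]>-5)[0]+240
        print(n,k,xs.min(),xs.max(),(xs.min()+xs.max())/2)
    # finger mid: dark finger inner edges
    for k in (245,255,265,275):
        print(k,[int(v) for v in g[k,262:300].mean(1)],[int(v) for v in g[k,340:378].mean(1)])if n=="n0" else 0
E
cat >> h.py <<'E'
def toolpt(m,s,pts): 
    pass
E
python3 - <<'E'
from h import *
s=ctrl.get_state();m=ctrl.camera_model("wrist");O=s['eef_rot']
R,t=Rt(m); print("cam in tool",O.T@(-R.T@t-s['ee_pos']),"cam x axis in tool",O.T@R[0], O.T@R[2])
p=np.array(s['ee_pos'])
print(proj(m,[p+O@[0,-.034,0],p+O@[0,-.05,0],np.r_[p[:2]+.068*O[:2,2],.006]]))
E
```

```text
n0 80 289 354 321.5
n0 110 290 352 321.0
n0 140 290 351 320.5
245 [192, 194, 197, 202, 204, 205, 206, 207, 203, 188, 161, 124, 95, 87, 85, 85, 85, 85, 94, 134, 175, 189, 189, 190, 191, 191, 191, 190, 189, 181, 145, 93, 59, 66, 124, 194, 211, 213] [215, 213, 200, 137, 75, 60, 83, 135, 177, 188, 190, 191, 190, 190, 189, 191, 189, 181, 146, 107, 92, 90, 92, 88, 88, 98, 132, 166, 189, 201, 203, 200, 199, 198, 199, 198, 197, 197]
255 [189, 189, 191, 181, 128, 78, 66, 65, 66, 65, 66, 66, 65, 66, 68, 81, 127, 174, 190, 190, 191, 191, 189, 189, 189, 190, 189, 181, 146, 90, 60, 53, 52, 56, 118, 196, 213, 213] [218, 218, 206, 137, 67, 51, 54, 55, 77, 130, 176, 189, 190, 191, 190, 190, 191, 191, 191, 189, 177, 131, 84, 67, 65, 65, 65, 64, 67, 66, 66, 65, 73, 123, 188, 209, 213, 212]
265 [135, 85, 64, 62, 62, 62, 62, 63, 62, 62, 62, 62, 71, 112, 167, 187, 188, 190, 191, 190, 191, 192, 189, 191, 191, 179, 136, 82, 57, 55, 52, 52, 49, 52, 98, 172, 206, 213] [216, 212, 185, 111, 61, 48, 49, 52, 52, 53, 72, 122, 173, 188, 191, 191, 191, 191, 190, 190, 191, 189, 189, 177, 129, 82, 65, 62, 62, 61, 63, 62, 61, 61, 62, 62, 74, 116]
275 [69, 72, 73, 73, 73, 72, 74, 73, 73, 72, 69, 66, 63, 62, 62, 62, 62, 61, 62, 62, 61, 67, 132, 222, 236, 228, 163, 97, 77, 71, 62, 51, 47, 52, 80, 149, 201, 212] [213, 203, 148, 84, 52, 49, 51, 59, 69, 72, 86, 150, 224, 237, 227, 148, 79, 62, 62, 61, 63, 61, 61, 63, 60, 64, 67, 72, 73, 74, 73, 73, 73, 72, 75, 73, 73, 70]
n1 90 270 370 320.0
n1 112 271 369 320.0
n1 135 272 368 320.0
cam in tool [-0.00144709 -0.18061824  0.06795749] cam x axis in tool [9.99999552e-01 1.86059847e-04 9.27884900e-04] [ 7.17598368e-05  9.62751363e-01 -2.70388252e-01]
[[322.24720155 246.75364036]
 [322.52441567 260.92844278]
 [321.35102514 114.07439531]]
```

```bash
cat >> h.py <<'E'
PAD=np.array([.5128,-.2437,-.0285]); PADTH=-63.5
E
python3 - <<'E'
from h import *
ctrl.movep(at(PAD,.05),down(PADTH)); ctrl.wait(.1)
ctrl.move_linear(at(PAD,-.022),vel=.12)
r=ctrl.move_linear(PAD,vel=.025,f_stop=6); ctrl.wait(.15); st(f"placed {r}")
shot("o_wrist")
ctrl.gripper_open(); st("open"); 
ctrl.move_linear(at(PAD,.0),vel=.05); ctrl.move_linear(at(PAD,.1),vel=.2)
# stand-off view of plane on pad
O=down(PADTH); p=PAD[:2]-.05*O[:2,2]
ctrl.move_linear([p[0],p[1],.1],O,vel=.2); ctrl.wait(.2); st()
m,im=shot("p_wrist")
for l,z in (("rubber_pad",.006),("thumb_plane",.014)):
    for d in ctrl.cut_out("wrist",l)[:2]:
        c,a,L,b=rect(m,d['mask'],z); print(l,round(d['score'],2),c.round(4),round(a,1),round(L,1),round(b,1))
E
python3 -c "
import cv2
cv2.imwrite('pics/p2.png',cv2.resize(cv2.imread('pics/p_wrist.png')[60:230,200:440],None,fx=3.3,fy=3.3,interpolation=cv2.INTER_CUBIC))"
```

```text
placed False t 39.42 [ 0.5128 -0.2437 -0.0285] w 0.262 F [ 0.6 -0.1 -0.2]
open t 40.11 [ 0.5128 -0.2437 -0.0285] w 1.002 F [ 1.   1.1 -0.1]
 t 42.08 [ 0.4685 -0.2656  0.0996] w 1.004 F [-1.1  0.3  0.3]
rubber_pad 0.59 [ 0.5123 -0.2439] 26.6 84.3 54.8
rubber_pad 0.59 [ 0.4368 -0.0685] 5.3 84.1 21.5
thumb_plane 0.63 [ 0.5119 -0.2439] 27.3 59.9 24.6
```

View pics/p2.png

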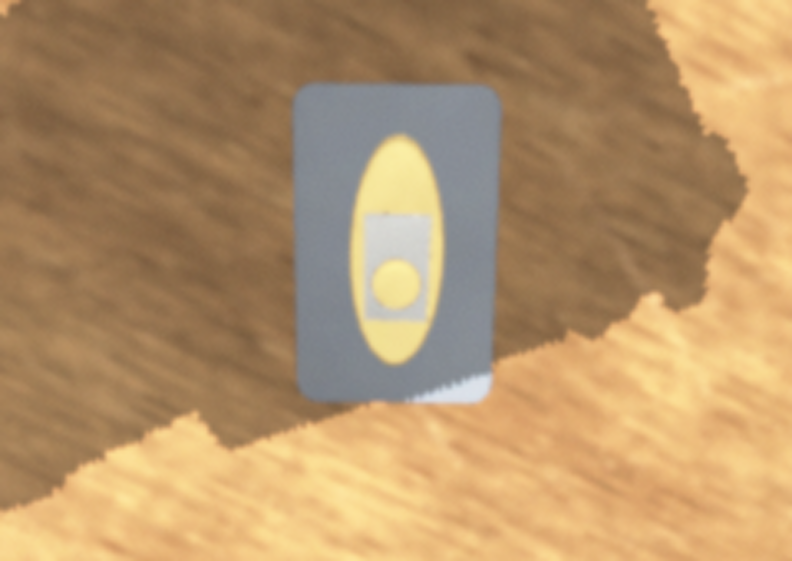

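View pics/o_wrist.png

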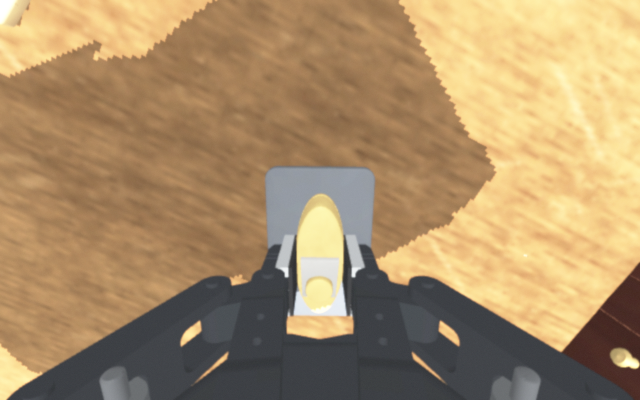

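```bash
cat > ret.py <<'E'
import sys
from h import *
P,T,n=(PC,CORK,"cork") if sys.argv[1]=="cork" else (PBO,BORED,"bored")
ctrl.movep(at(P,.06),down(PTH)); ctrl.wait(.1)
ctrl.move_linear(at(P,-.005),vel=.15)
r=ctrl.move_linear(P,vel=.06,f_stop=10); ctrl.wait(.15); st(f"down {r}")
if r: sys.exit()
ctrl.clamp(); st("clamped"); shot(f"q_{n}_grip")
ctrl.move_linear(at(P,.08),vel=.15)
ctrl.movep(at(T,.06),down(TH)); ctrl.wait(.1); st("over")
ctrl.move_linear(at(T,T[2]+.005),vel=.15)
r=ctrl.move_linear(T+[0,0,.0005],vel=.025,f_stop=6); ctrl.wait(.15); st(f"placed {r}")
shot(f"q_{n}_place")
E
python3 ret.py cork; python3 -c "
import cv2,numpy as np
cv2.imwrite('pics/q1.png',np.hstack([cv2.resize(cv2.imread(f'pics/{i}.png'),(400,250)) for i in('q_cork_grip','q_cork_place')]))"
```

```text
down False t 44.95 [ 0.6497  0.0657 -0.0242] w 1.001 F [0.2 0.6 0.5]
clamped t 45.42 [ 0.6498  0.0657 -0.0241] w 0.503 F [ 0.3 -0.3  3.7]
over t 47.73 [0.4999 0.381  0.06  ] w 0.503 F [-0.5  0.8 -0.4]
placed False t 48.92 [ 0.4992  0.3822 -0.0261] w 0.501 F [0.5 0.2 2.7]
```

View pics/q1.png

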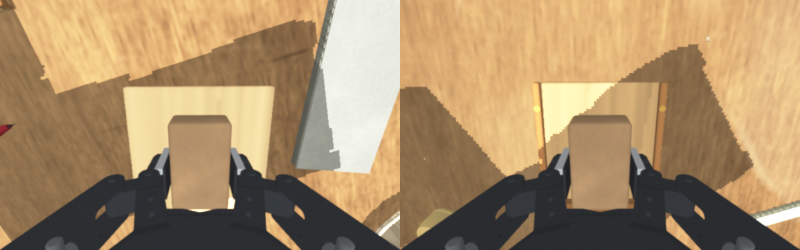

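```bash
python3 - <<'E'
from h import *
ctrl.gripper_open(); st("open")
ctrl.move_linear(at(CORK,-.01),vel=.06); ctrl.move_linear(at(CORK,.08),vel=.2)
E
python3 ret.py bored
python3 - <<'E'
from h import *
w=ctrl.get_state()['gripper_width']
if .4<w<.55:
    ctrl.gripper_open(); st("open")
    ctrl.move_linear(at(BORED,-.01),vel=.06); ctrl.move_linear(at(BORED,.08),vel=.2)
    ctrl.movep([.499,.345,.21],down(0)); ctrl.wait(.2); st()
    m,im=shot("r_wrist")
    for l,z in (("tool_tray",.008),("cork_block",.034),("bored_block",.035)):
        for d in ctrl.cut_out("wrist",l)[:1]:
            c,th,a,b=rect(m,d['mask'],z); print(l,round(d['score'],2),c.round(4),round(th,1),round(a,1),round(b,1))
    A=cv2.imread("pics/b_wrist.png")[70:280,230:410]; B=cv2.imread("pics/r_wrist.png")[70:280,230:410]
    cv2.imwrite("pics/r2.png",cv2.resize(np.hstack([A,B]),None,fx=2.2,fy=2.2,interpolation=cv2.INTER_CUBIC))
E
```

```text
open t 49.47 [ 0.499   0.382  -0.0266] w 0.999 F [-0.5  0.7  0.3]
down False t 53.41 [ 0.6179 -0.0397 -0.0242] w 0.997 F [-0.5  0.4  0.4]
clamped t 53.89 [ 0.6181 -0.0397 -0.0241] w 0.48 F [-0.3 -0.9  4.1]
over t 56.16 [0.5009 0.273  0.06  ] w 0.477 F [ 0.2  0.6 -0.9]
placed False t 57.34 [ 0.5004  0.2741 -0.0261] w 0.479 F [1.3 0.9 2.6]
open t 57.9 [ 0.5001  0.274  -0.0265] w 1.003 F [-0.3  0.1 -0.1]
 t 59.77 [0.4986 0.3442 0.2083] w 1.001 F [ 0.1 -0.3 -0.1]
tool_tray 0.88 [0.4987 0.3263] -89.3 229.0 106.5
cork_block 0.57 [0.498  0.3813] -89.0 69.5 43.6
bored_block 0.68 [0.4997 0.2756] -89.9 63.1 42.1
```

View pics/r2.png

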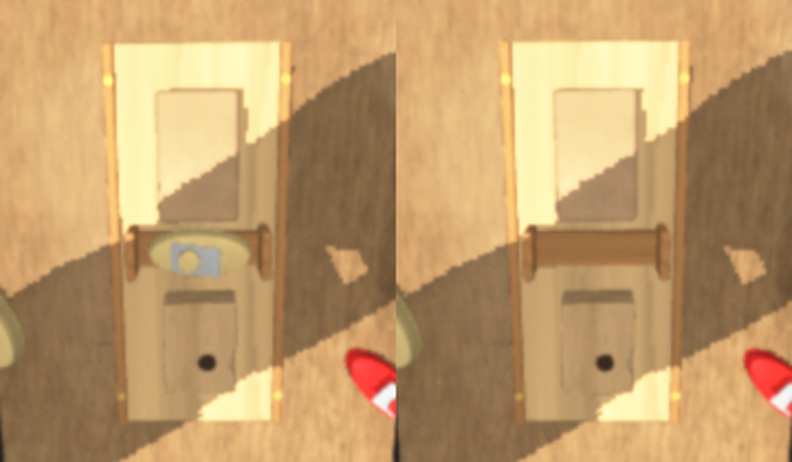

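Run:
```python
from h import *
im=ctrl.read_camera("top"); save(im,"s_top"); m=ctrl.camera_model("top")
for l,z in (("rubber_pad",.006),("pencil",.008),("maple_strip",.008),("thumb_plane",.03)):
    for d in ctrl.cut_out("top",l)[:3]:
        c,th,a,b=rect(m,d['mask'],z); print(l,round(d['score'],2),c.round(4),round(th,1),round(a,1),round(b,1))
im=ctrl.read_camera("scene"); save(im,"s_scene"); st()
A=cv2.imread("pics/a_top.png").astype(int); B=cv2.cvtColor(im,cv2.COLOR_RGB2BGR)
```

```text
rubber_pad 0.74 [ 0.5122 -0.2445] 25.6 83.1 54.9
rubber_pad 0.45 [0.5009 0.3239] -89.3 232.1 108.1
rubber_pad 0.17 [0.4382 0.1276] 4.9 130.8 9.7
pencil 0.67 [0.4381 0.1271] 4.7 125.5 10.0
maple_strip 0.62 [ 0.4373 -0.0661] 3.4 82.9 21.2
thumb_plane 0.86 [0.3655 0.28  ] -64.7 74.7 34.9
thumb_plane 0.71 [0.6108 0.2328] -45.6 52.9 27.2
thumb_plane 0.54 [ 0.5113 -0.2415] 23.5 57.1 27.3
 t 60.27 [0.499 0.345 0.21 ] w 0.998 F [ 0.6 -0.3 -0.2]
```

View pics/s_top.png

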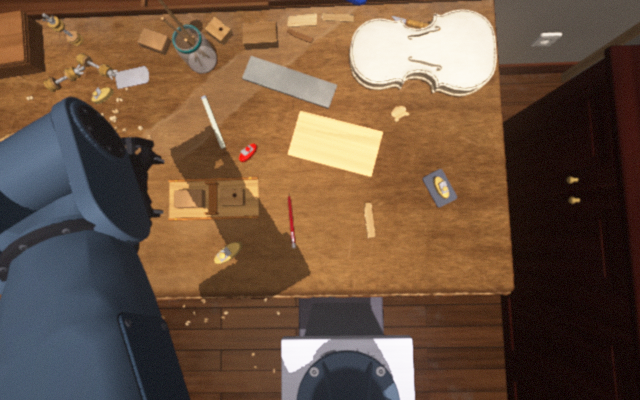

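View pics/s_scene.png

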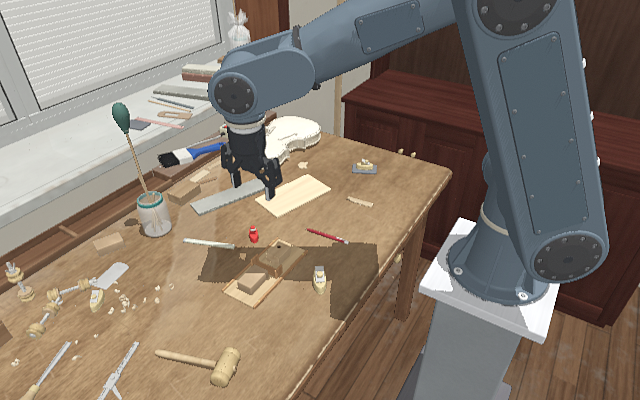

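The top picture shows the cork block at (190,198), the bored block at (232,197) and the plane on the pad at (442,187). The pencil at (292,222) and the maple strip at (370,220) have not moved. The arm is clear of everything, so I'm handing in.

Run:
```python
from station import ctrl
print(ctrl.job_done())
```

```text
the job is handed in; nothing more can be done
None
```

The job is done and was handed in at about 60 s of the 115 s allowed. I parked both blocks on the plywood board and let go of them. I then put the brass plane upright in the middle of the rubber pad, and returned each block to its own end of the tray.

**Final checks**
- **Plane:** in the close wrist view it is within about 1 mm of the pad's centre and within 1° of its length. The top camera, which sees it more coarsely, differed by up to 3 mm and about 2°.
- **Blocks:** before and after wrist pictures match to about a pixel. The fitted positions are within 1 mm of the start and lined up with the tray to about 1°.
- **Pencil and maple strip:** neither shows any move beyond measurement noise of 1–2 mm.

**What failed or disagreed**
- **First grasp:** my first attempt on the cork block closed on air above it and disturbed nothing. Touching the bare table at 7 N showed the real fingertips sit about 37 mm behind the stated TCP, so I corrected all later heights by that amount.
- **Cameras:** the top and wrist cameras disagreed by 3–4 mm along the tray. I centred the grasps on the tool's axis in the wrist picture instead.

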